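Third hand: hold a heat sink against a sprung power module

ROBOT

A 6-joint arm with a two-finger parallel gripper is mounted at the origin on the work surface. World frame = base frame: x ahead of the robot, y to its left, z up, the work surface at z = 0. Lengths are in m, angles in rad, forces in N, time in s.
With the tool pointing down it reaches from about 0.325 to 0.775 m from the base axis. Payload 5.5 kg.
Tool frame: the origin (TCP) lies on the centre line of the jaws, within the pads' length; the fingertips stand 14 mm ahead of it and the grasp point (between the pads) lies 5 mm behind it; z points along the fingers, y is the direction in which the jaws open and shut (so a half turn about z gives the same grasp; the last joint's range is limited). The gripper opens to 88 mm and grips with 3 to 60 N. Pads are 20 mm wide; open, the fingers measure 115 mm over their backs; the gripper's body (75 mm by 178 mm) begins 61 mm behind the grasp point.
Start: joints at [1.23, 0.091, 1.231, -0, 1.82, -0.057], TCP at [0.168, 0.576, 0.237] pointing down, gripper open.
Joint ranges: [-2.87, 2.87], [-0.86, 2.18], [0.17, 2.46], [-1.51, 4.65], [0.06, 2.69], [-2.65, 2.65]. Speed limits (rad/s): [2.57, 2.57, 3.01, 3.14, 3.14, 3.14].

INTERFACE

Orientations are given as a 3x3 rotation matrix whose columns are the frame's x, y, z axes.
In Python, from bench import robot, monitor, viewer gives the robot as it stands. Calls block until the motion is done:
- robot.move_to(position, orientation): joint-space move of the TCP to a pose.
- robot.line_to(position, rotation=None, v=0.15): straight line of the TCP; rotation=None keeps the orientation; v is the mean speed in m/s.
- robot.movej(angles): joint-space move.
- robot.move_gripper(opening, f_grip=None): opening from 0.0 (shut) to 1.0 (fully open); f_grip is the grip in N (None keeps the last); returns when the fingers have stopped.
- robot.dwell(seconds).
- robot.solve_ik(position, orientation): joint angles nearest the present ones, or None.
- monitor.observe(): the state.
- viewer.snapshot(name): name is "scene" or "top"; returns a dict with "img" (420x560x3 uint8, red, green, blue), "fov_y" (degrees; the focal length in pixels is half the picture's height over the tangent of half this angle, whatever the lens; pixels are square), "cx", "cy" (the principal point, pixels), "R" (3x3) and "t" (3): a world point X has camera coordinates R X + t. Camera axes: x right, y down, z forward; pixel columns grow to the right and rows downward; lengths in m; the calibration is good to about 2 mm. A picture is of the moment at which its call begins. There is no depth.
A pose or a line that the arm cannot do raises robot.Unreachable and nothing moves.
- robot.hand_in(): hands the job in, once; it reports no verdict.
The state is a dict: "clock": time; "qpos": joint angles; "joint_vel": joint speeds; "effort": joint torques, N m; "position": TCP position; "ee_rot": TCP orientation; "contact_force": force on the tool from outside, world axes, zero at the start; "wrist_torque": the same for the moment, N m; "grip_width": opening from 0.0 (shut) to 1.0 (fully open).
Only numpy, scipy, OpenCV 4.12 (cv2) and the standard library are available. Lean on these libraries where they do the work, as an engineer would, in place of code of your own. Each camera call takes 0.05 s, during which the arm holds its last target.

TASK

Be the third hand for the technician who will drive the screws: take the aluminium heat sink, stand it on the bed of the jig with its flat face squarely against the black power module and centred on it, and press the module back, pushing only through the heat sink, until the carriage's pointer is in the green zone (8 to 14 N, best 11). Never push the pointer into the red, leave the gadget, the spool and the screwdriver where they lie, hold the pointer steadily in the green for two seconds, and finish while still holding and pressing like that: do not let go.

Things in the scene. Friction and masses are not known exactly. Their poses are not given: they have to be found in the camera images.
- jig: Fixed jig on the blue mat, turned up to 20 degrees. Origin on its underside (3 mm above the table), on the centre line, straight below the power module's face when relaxed. x: pressing direction, roughly away from the robot; y left; z up. Aluminium bed x -80 to 130 mm, y -55 to 55, 12 mm thick. Far end: dark block x 114 to 128, 48 mm high.
- bed_spot (a point): Point on the bed's top (12 mm above the jig's underside, 15 mm above the table), on the black centre line, 45 mm before the face of the relaxed module: a free place to stand the heat sink. Axes as the jig's. Bed free from x -80 mm to the module.
- scale (a point): Start of the coloured scale strip on the bed, on the right side of the jig (jig x 16 mm, y -47 mm), where the carriage's black pointer stands when relaxed. Along the jig's +x: white for 0 to 16 mm of carriage travel, green 16 to 28, yellow 28 to 36, red 36 to 46.
- carriage (a joint): Travel (m) of the sprung carriage along the jig's +x: 0 relaxed (start), 0.046 end. It carries the upright green board (76 mm wide, top 70 mm above the jig's underside), the black module before it and the pointer. Pushes back 0.5 N per mm from 0, damping 20 N per m/s: green 0.016 to 0.028 (8 to 14 N), red from 0.036. Returns by itself when let go.
- module_face (a point): Centre of the flat front face of the black power module, 36 mm wide (y) and 34 mm high (z), facing the jig's -x, 8 mm out from the board. It moves with the carriage, 31 mm above the jig's underside (19 mm above the bed). Axes as the jig's.
- heatsink_center (a point): Centre of the loose aluminium heat sink: 30 mm deep (x), 40 wide (y), 55 tall (z), 80 to 150 g. Flat mounting face at +15 mm on its x; six upright fins towards -x; plain sides at +-20 mm on y. Starts upright on the mat (3 mm thick), left or right of the jig, flat face within 41 degrees of world +x. Standing on the bed, its centre is 39.5 mm above the jig's underside.
- heatsink_face (a point): Centre of the heat sink's flat mounting face (plain, no fins), 15 mm along its x axis from its centre, half-way up; axes as the heat sink's, x pointing out of the face.
- gadget_center (a point): Bystander: round black gadget with grey blocks round it and a small screen, 83 mm across, 24 mm high; centre, half-way up. Left or right of the jig, opposite to the heat sink.
- spool: Bystander: white ring-shaped reel, 80 mm across, 22 mm high, lying flat, far left; origin at the centre of its underside.
- screwdriver: Bystander: screwdriver with a yellow handle, about 200 mm long, lying roughly along y, far right.
Not all that is in view belongs to the job. There is more than one size of the part that bears heatsink_center; the job needs the middle-sized.

How it is judged:
On the way:
1. The heat sink, gripped or pushed by the fingers, stands on the bed square and centred against the module and keeps the pointer in the green for 1.5 s (value of joint carriage between 0.016 and 0.028 m and contact force between heatsink and carriage between 7 and 15 N and x of heatsink_face in the frame of module_face between -0.004 and 0.003 m and y of heatsink_center in the frame of module_face between -0.006 and 0.006 m and z of heatsink_center in the frame of jig between 0.0345 and 0.0465 m and angle between the x axis of heatsink_center and the x axis of module_face, either way round below 0.12 rad and angle between heatsink_center's own z axis and vertical below 0.12 rad and contact force between the fingers and heatsink above 3 N and contact force between each of the arm, the fingers and carriage below 0.5 N), for 1.5 s.
At the end, for the whole second after the job is handed in: Still pressing: carriage travel 16 to 28 mm, force between heat sink and carriage 7 to 15 N, flat face on the module, centred within 6 mm, standing on the bed (5 mm lower to 7 mm higher), square and upright within 0.12 rad, fingers on the heat sink, robot not touching the carriage (all of step 1); the arm keeps its last pose, push and grip.
It fails at once if the pointer is pushed into the red (36 mm) (value of joint carriage above 0.036 m).
It fails at once if the round gadget is moved by more than 30 mm (distance of gadget_center from where it was at the start of the episode above 0.03 m).
It fails at once if the white spool is moved by more than 30 mm (distance of spool from where it was at the start of the episode above 0.03 m).
It fails at once if the screwdriver is moved by more than 30 mm (distance of screwdriver from where it was at the start of the episode above 0.03 m).
It also fails if it takes over 51 s, if anything falls off the work surface, if the arm or the gripper's body presses on something with over 40 N, if the wrist force passes 120 N, or if a joint passes its speed limit or range.

## Working session

There is one attempt and no reset: what is moved stays moved. The work goes in short steps, each a Python script; the robot and the scene stay as the last script left them, time stands still between calls to the robot, and variables do not carry over. Pictures are saved under pics/ and viewed, and the job is handed in when it is done.

```bash
ls; mkdir -p pics; python3 - <<'E'
from bench import robot, monitor, viewer
import cv2
for n in("scene","top"):
    s=viewer.snapshot(n); cv2.imwrite(f"pics/{n}0.png",s["img"][:,:,::-1]); print(n,s["fov_y"],s["cx"],s["cy"],s["R"],s["t"])
print(monitor.observe())
E
```

```text
pics
scene 53.96822495759169 281.1541150155835 210.14568656010067 [[-0.67318394  0.73938498  0.01154227]
 [ 0.6113446   0.56525359 -0.55384668]
 [-0.41603023 -0.36578439 -0.83253866]] [ 0.36770401 -0.31723261  1.20317953]
top 51.80827601005246 272.5320620092939 209.00471663739197 [[ 0.00957328 -0.9998926   0.01109697]
 [-0.99569749 -0.01055481 -0.0920603 ]
 [ 0.09216754 -0.01016791 -0.9956916 ]] [0.00347963 0.56748805 0.995472  ]
{'clock': 0.1, 'qpos': array([ 1.23031213e+00,  9.18209925e-02,  1.23172535e+00, -4.56260111e-06,
        1.81979357e+00, -5.66890514e-02]), 'joint_vel': array([ 0.00101563, -0.00076625, -0.00221688, -0.00131939, -0.00168777,
        0.00164936]), 'effort': array([ 2.89421572e-03, -4.47854877e+01, -4.07572961e+01,  7.01053999e-02,
        2.83412996e-02, -1.30279659e-04]), 'position': array([0.16792169, 0.575787  , 0.23562017]), 'ee_rot': array([[-9.59999370e-01,  2.80001561e-01, -5.79316689e-04],
       [ 2.80002145e-01,  9.59997959e-01, -1.64842780e-03],
       [ 9.45804822e-05, -1.74469956e-03, -9.99998474e-01]]), 'contact_force': array([-0.29619518,  0.70507698,  0.01620904]), 'wrist_torque': array([-0.01496299,  0.02346088, -0.03393612]), 'grip_width': 0.9988782400500725}
```

View pics/top0.png

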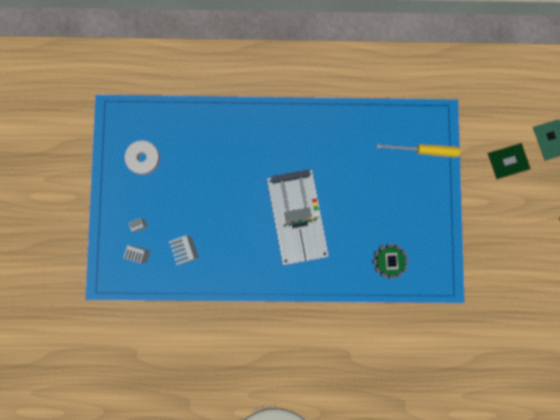

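View pics/scene0.png

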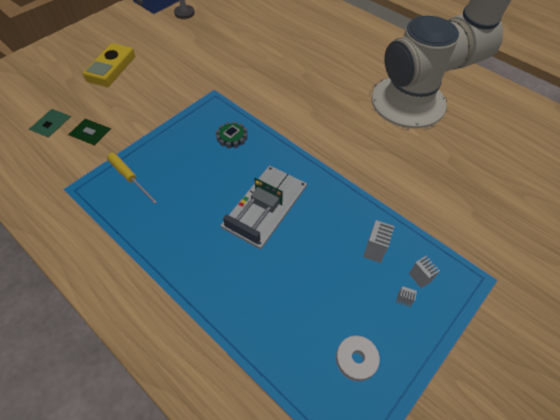

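```bash
cat > h.py <<'E'
import numpy as np, cv2
from bench import robot, monitor, viewer
def cam(s):
    f=s["img"].shape[0]/2/np.tan(np.radians(s["fov_y"])/2)
    return f,s["cx"],s["cy"],np.array(s["R"]),np.array(s["t"])
def proj(s,X):
    f,cx,cy,R,t=cam(s); c=np.atleast_2d(X)@R.T+t
    return np.c_[cx+f*c[:,0]/c[:,2],cy+f*c[:,1]/c[:,2]]
def unproj(s,uv,z):
    f,cx,cy,R,t=cam(s); C=-R.T@t
    d=np.c_[(np.atleast_2d(uv)-[cx,cy])/f,np.ones(len(np.atleast_2d(uv)))]@R
    return C+d*((z-C[2])/d[:,2])[:,None]
def crop(s,name,u0,v0,w,h,k):
    im=s["img"][v0:v0+h,u0:u0+w,::-1]; cv2.imwrite(name,cv2.resize(im,None,fx=k,fy=k,interpolation=cv2.INTER_CUBIC))
E
python3 - <<'E'
from h import *
s=viewer.snapshot("top"); c=viewer.snapshot("scene")
crop(s,"pics/t1.png",110,205,100,75,8)
crop(c,"pics/c1.png",350,210,100,100,6)
crop(s,"pics/t2.png",250,160,90,110,5)
crop(c,"pics/c2.png",215,155,100,95,6)
print(unproj(s,[[136,254],[183,250],[137,225]],0.04)); print(unproj(s,[[298,221]],.05))
E
```

```text
[[0.45887285 0.32241987 0.04      ]
 [0.46906103 0.21481132 0.04      ]
 [0.52563933 0.32268673 0.04      ]]
[[ 0.53809799 -0.04947048  0.05      ]]
```

View pics/t1.png

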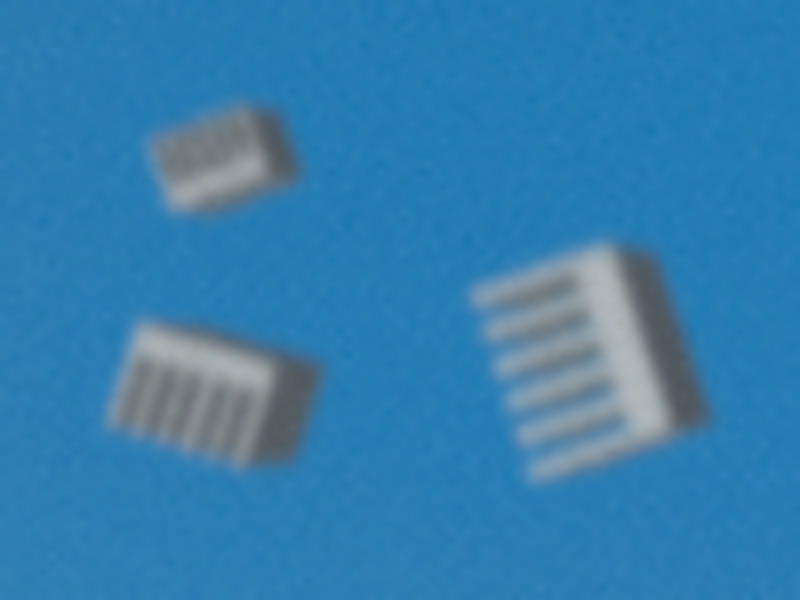

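View pics/c1.png

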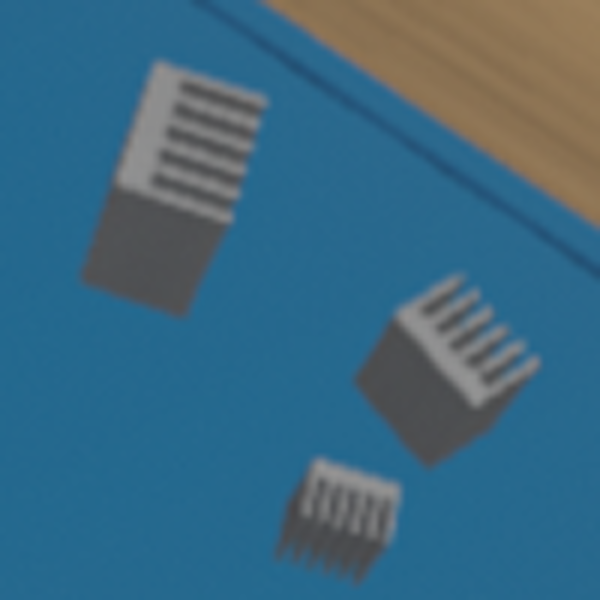

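View pics/t2.png

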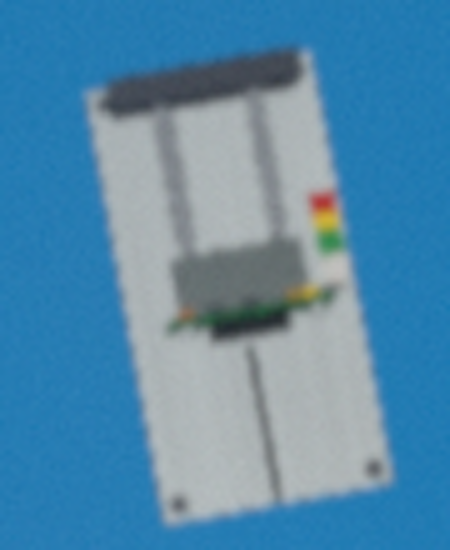

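View pics/c2.png

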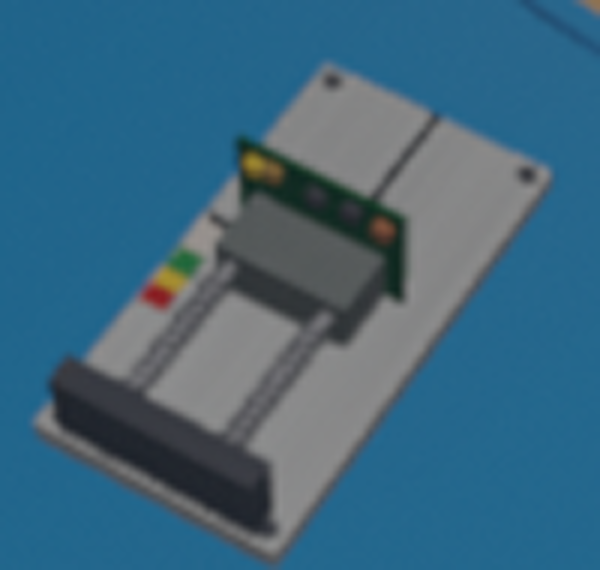

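```bash
cat > fit.py <<'E'
from h import *
from scipy.optimize import minimize
from scipy.spatial import ConvexHull
K=8
def mask(s,box):
    u0,v0,w,h=box
    im=cv2.resize(s["img"][v0:v0+h,u0:u0+w],None,fx=K,fy=K,interpolation=cv2.INTER_CUBIC).astype(float)
    sat=(im[:,:,2]-im[:,:,0])
    bg=np.median(sat); return sat<bg/2
def boxpts(x,y,yaw,b):
    x0,x1,y0,y1,z0,z1=b
    P=np.array([[i,j,k] for i in(x0,x1) for j in(y0,y1) for k in(z0,z1)],float)
    c,n=np.cos(yaw),np.sin(yaw); return np.c_[x+c*P[:,0]-n*P[:,1],y+n*P[:,0]+c*P[:,1],P[:,2]]
def sil(s,box,p,boxes):
    u0,v0,w,h=box; m=np.zeros((h*K,w*K),np.uint8)
    for b in boxes:
        q=(proj(s,boxpts(*p,b))-[u0,v0]+.5)*K-.5
        hull=cv2.convexHull(q.astype(np.float32))[:,0]
        cv2.fillConvexPoly(m,np.round(hull*16).astype(np.int32),1,shift=4)
    return m>0
def fit(views,boxes,p0,keep=None):
    ms=[mask(s,b) for s,b in views]
    if keep is None:
        for i,m in enumerate(ms):
            n,l,st,ce=cv2.connectedComponentsWithStats(m.astype(np.uint8)); ss=sil(views[i][0],views[i][1],p0,boxes)
            k=np.argmax([0]+[(ss&(l==j)).sum() for j in range(1,n)]); ms[i]=l==k
    def cost(p): 
        r=0
        for (s,b),m in zip(views,ms):
            a=sil(s,b,p,boxes); r+=(a^m).sum()/m.sum()
        return r
    best=None
    for dy in(-.1,0,.1):
        p=np.array(p0)+[0,0,dy]
        r=minimize(cost,p,method="Nelder-Mead",options=dict(initial_simplex=p+np.array([[0,0,0],[.006,0,0],[0,.006,0],[0,0,.1]]),xatol=1e-5,fatol=1e-5,maxiter=300))
        if best is None or r.fun<best.fun: best=r
    return best.x,best.fun
HS=[(-.015,.015,-.02,.02,.003,.058)]
JIG=[(-.08,.13,-.055,.055,.003,.015),(.114,.128,-.05,.05,.015,.051)]
E
python3 - <<'E'
from fit import *
s=viewer.snapshot("top"); c=viewer.snapshot("scene")
T=(s,(105,200,100,85)); C=(c,(350,215,105,105))
p0=[.457,.322,-.27]
for n,v in(("both",[T,C]),("top",[T]),("scene",[C])): print("hs",n,*fit(v,HS,p0))
T=(s,(250,155,95,120)); C=(c,(205,145,120,110))
p0=[.535,-.05,.15]
u=unproj(s,np.array([[90,90],[315,50],[165,525],[393,480]])/5+[250,160],.015); print(u)
for n,v in(("both",[T,C]),("top",[T]),("scene",[C])): print("jig",n,*fit(v,JIG,p0))
E
```

```text
hs both [ 0.45911954  0.32415119 -0.28164448] 0.12978187694052876
hs top [ 0.45930541  0.32340099 -0.27509689] 0.04129780049283563
hs scene [ 0.45829116  0.32445491 -0.26938616] 0.06751175046289702
[[ 0.64320013  0.0207022   0.015     ]
 [ 0.66393831 -0.08758557  0.015     ]
 [ 0.43595675 -0.01689692  0.015     ]
 [ 0.45809847 -0.12476463  0.015     ]]
jig both [ 0.52549801 -0.05430977  0.19217355] 0.033147420088400145
jig top [ 0.5253194  -0.05479569  0.19104365] 0.011935144873142171
jig scene [ 0.52527786 -0.05386515  0.19082713] 0.016273287635754613
```

```bash
cat >> h.py <<'E'
HSP=(0.4590,0.3239,-0.275); JG=(0.5254,-0.0543,0.191)
def Rd(yaw,sg=-1):
    c,n=np.cos(yaw),np.sin(yaw)
    x=sg*np.array([c,n,0]); y=sg*np.array([-n,c,0]); y=-y if False else y
    z=np.array([0,0,-1.]); y=np.cross(z,x); return np.c_[x,y,z]
def jig(x,y,z):
    c,n=np.cos(JG[2]),np.sin(JG[2]); return np.array([JG[0]+c*x-n*y,JG[1]+n*x+c*y,z+.003])
def st(tag=""):
    o=monitor.observe(); R=o["ee_rot"]; j=Rj().T@(o["position"]-[JG[0],JG[1],.003])
    print(tag,"t%.2f"%o["clock"],"pos",o["position"].round(4),"jig",j.round(4),"F",(Rj().T@o["contact_force"]).round(2),"M",o["wrist_torque"].round(2),"g%.3f"%(o["grip_width"]*88),"yaw%.3f"%np.arctan2(-R[1,0],-R[0,0]),"tilt",R[:2,2].round(4)); return o
def Rj():
    c,n=np.cos(JG[2]),np.sin(JG[2]); return np.array([[c,-n,0],[n,c,0],[0,0,1.]])
E
python3 - <<'E'
from h import *
for sg in(-1,1):
    for p,yw in(([HSP[0],HSP[1],.12],HSP[2]),(jig(-.045,0,.1),JG[2]),(jig(.01,0,.03),JG[2])): print(sg,robot.solve_ik(np.array(p),Rd(yw,sg)))
R=Rd(HSP[2])
robot.move_gripper(.75)
robot.move_to(np.array([HSP[0],HSP[1],.14]),R); st("above")
robot.line_to(np.array([HSP[0],HSP[1],.085]),R); st("pre")
s=viewer.snapshot("scene"); crop(s,"pics/g1.png",320,160,160,140,5)
s=viewer.snapshot("top"); crop(s,"pics/g2.png",70,180,160,110,5)
E
```

```text
-1 [ 5.53958167e-01 -3.18480841e-03  1.53392003e+00 -4.44089210e-16
  1.61085743e+00 -7.41838160e-01]
-1 [-1.99972816e-01 -2.06913053e-01  1.75377889e+00 -4.44089210e-16
  1.59472682e+00 -1.96176914e+00]
-1 [-1.60861323e-01 -1.79285545e-02  1.70565693e+00 -4.44089210e-16
  1.45386428e+00 -1.92265765e+00]
1 [ 5.53958167e-01 -3.18480841e-03  1.53392003e+00 -4.44089210e-16
  1.61085743e+00  2.39975449e+00]
1 [-1.99972816e-01 -2.06913053e-01  1.75377889e+00 -4.44089210e-16
  1.59472682e+00  1.17982351e+00]
1 [-1.60861323e-01 -1.79285545e-02  1.70565693e+00 -4.44089210e-16
  1.45386428e+00  1.21893500e+00]
above t2.33 pos [0.4587 0.3248 0.1405] jig [0.0064 0.3849 0.1375] F [-0.47  0.13  0.63] M [-0.07 -0.   -0.01] g66.267 yaw-0.274 tilt [0.0004 0.0008]
pre t2.84 pos [0.4587 0.3244 0.0853] jig [0.0064 0.3845 0.0823] F [-0.38  0.11 -0.14] M [ 0.   -0.04  0.02] g66.046 yaw-0.274 tilt [-0.0001 -0.    ]
```

View pics/g1.png

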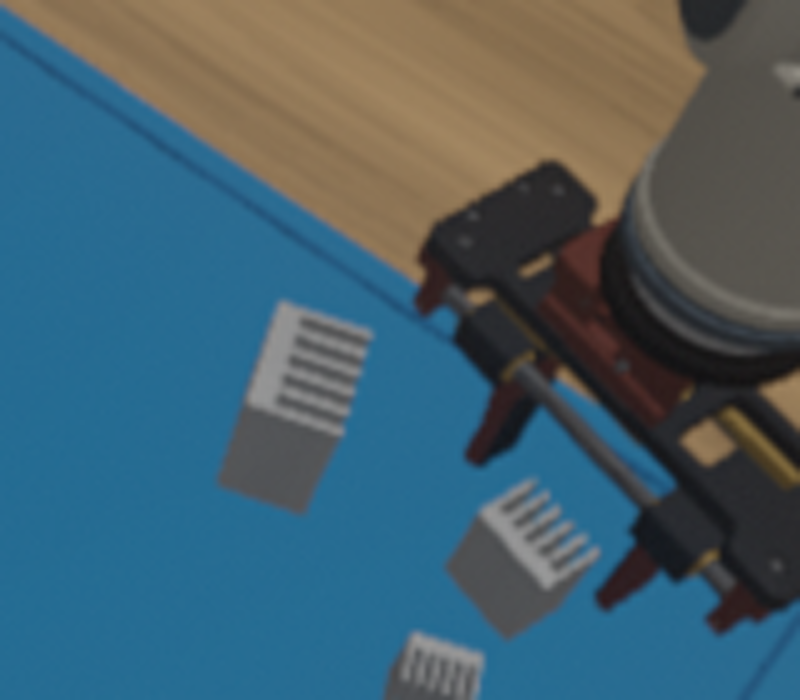

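The fingertips, at about (480,460) and (605,605) in the crop, straddle the middle-sized heat sink, whose top is centred near (540,535). The larger sink is clear, so I'll descend and grip.

```bash
python3 - <<'E'
from h import *
R=Rd(HSP[2])
robot.line_to(np.array([HSP[0],HSP[1],.023]),R,v=.08); st("down")
robot.move_gripper(0.3,f_grip=40); st("grip")
robot.line_to(np.array([HSP[0],HSP[1],.12]),R,v=.12); st("up")
s=viewer.snapshot("scene"); crop(s,"pics/g3.png",320,140,160,140,5)
E
```

```text
down t3.87 pos [0.4593 0.3241 0.0236] jig [0.007  0.3841 0.0206] F [0.22 0.25 1.23] M [ 0.03 -0.   -0.02] g65.914 yaw-0.275 tilt [0.0008 0.0005]
grip t4.39 pos [0.4592 0.3239 0.0233] jig [0.0068 0.3839 0.0203] F [ 0.73 -0.65  2.14] M [-0.13  0.03  0.01] g39.720 yaw-0.275 tilt [0.0004 0.0001]
up t5.35 pos [0.4586 0.3236 0.1189] jig [0.0061 0.3838 0.1159] F [ 0.32  0.55 -1.72] M [-0.    0.06  0.01] g40.019 yaw-0.275 tilt [-0.0015 -0.0009]
```

View pics/g3.png

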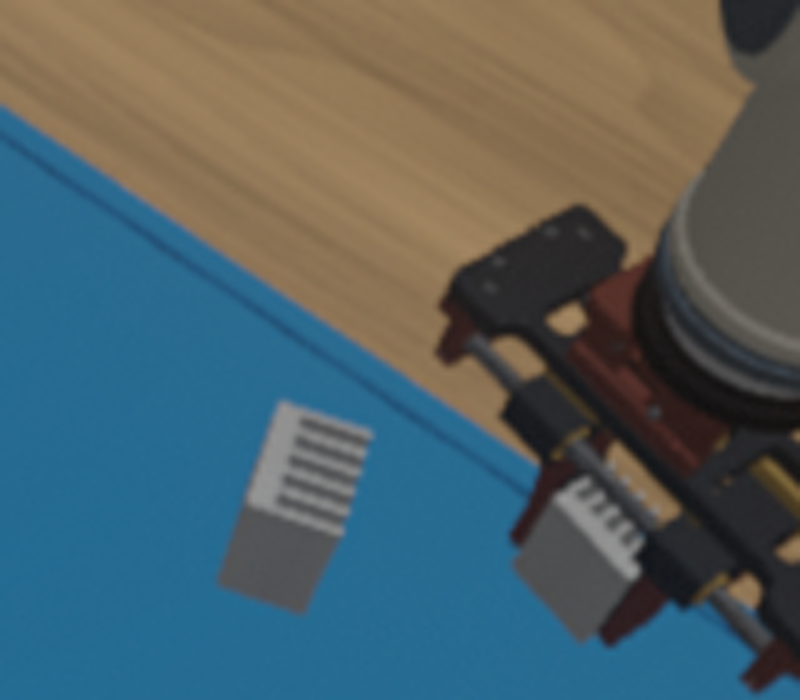

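The heat sink is held (39.7–40.0 mm jaw width) and hangs straight. Next I move it to above the bed spot and lower it.

```bash
python3 - <<'E'
from h import *
R=Rd(JG[2])
robot.move_to(jig(-.05,0,.117),R); st("above")
robot.line_to(jig(-.05,0,.042),R,v=.1); st("low")
robot.dwell(.2)
for z in(.036,.034,.0325,.0315,.0305):
    robot.line_to(jig(-.05,0,z),R,v=.03); robot.dwell(.15); o=st("z%.4f"%z)
    if o["contact_force"][2]>2.5: break
s=viewer.snapshot("scene"); crop(s,"pics/b1.png",190,90,160,140,5)
s=viewer.snapshot("top"); crop(s,"pics/b2.png",230,150,130,130,5)
E
```

```text
above t6.84 pos [ 0.4764 -0.0632  0.1199] jig [-0.0498  0.0006  0.1169] F [-0.17  0.36 -0.77] M [-0.01  0.01  0.01] g40.291 yaw0.191 tilt [-0.0001  0.0004]
low t7.74 pos [ 0.4768 -0.0638  0.0457] jig [-0.0495 -0.0001  0.0427] F [ 0.26 -0.54 -0.59] M [ 0.07 -0.03 -0.03] g39.875 yaw0.191 tilt [ 0.0012 -0.0003]
z0.0360 t8.44 pos [ 0.4763 -0.0638  0.039 ] jig [-0.05  -0.     0.036] F [-0.29  0.3  -0.37] M [-0.01  0.02  0.  ] g40.284 yaw0.191 tilt [ 0. -0.]
z0.0340 t8.84 pos [ 0.4763 -0.0638  0.037 ] jig [-0.05   0.     0.034] F [-0.19  0.48 -0.73] M [ 0.02 -0.03 -0.02] g40.343 yaw0.191 tilt [-0. -0.]
z0.0325 t9.24 pos [ 0.4763 -0.0638  0.0355] jig [-0.05    0.      0.0325] F [ 0.14 -0.06 -0.72] M [ 0.05 -0.01  0.01] g39.616 yaw0.191 tilt [-0.0001  0.    ]
z0.0315 t9.64 pos [ 0.4765 -0.0638  0.0353] jig [-0.0499 -0.0001  0.0323] F [-1.77  1.49  5.7 ] M [ 0.21  0.45 -0.03] g40.052 yaw0.191 tilt [ 0.0005 -0.0001]
```

View pics/b1.png

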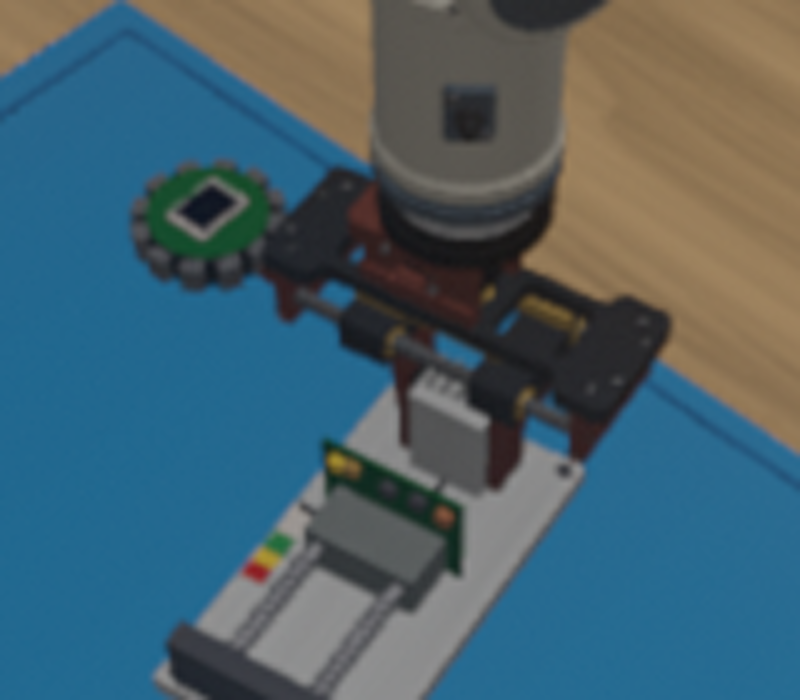

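View pics/b2.png

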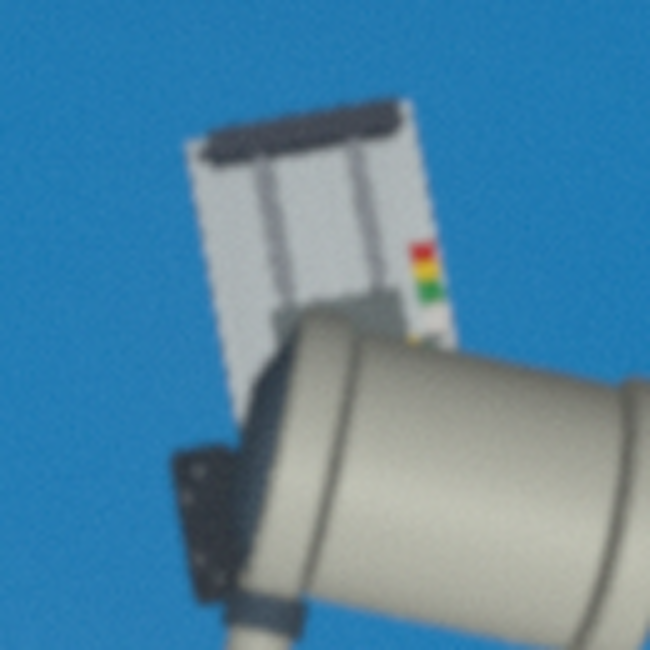

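The bed contact came at TCP 32.3 mm in the jig frame, against 32 mm expected. The heat sink stands upright, centred over the black line (crop 450,440). Now I'll press in steps and watch the force.

```bash
python3 - <<'E'
from h import *
R=Rd(JG[2])
robot.line_to(jig(-.05,0,.0322),R,v=.03); robot.dwell(.15); st("ease")
robot.line_to(jig(-.022,0,.0322),R,v=.04); robot.dwell(.15); st("near")
for x in(-.018,-.015,-.012,-.008,-.004):
    robot.line_to(jig(x,0,.0322),R,v=.03); robot.dwell(.25); o=st("x%.3f"%x)
    if -(Rj().T@o["contact_force"])[0]>9: break
s=viewer.snapshot("scene"); crop(s,"pics/p1.png",200,130,110,100,7)
E
```

```text
ease t10.14 pos [ 0.4765 -0.0638  0.0353] jig [-0.0498 -0.0001  0.0323] F [0.39 0.56 1.43] M [ 0.05  0.02 -0.03] g39.958 yaw0.191 tilt [ 0.0004 -0.    ]
near t11.14 pos [ 0.5044 -0.0584  0.0353] jig [-0.0214 -0.      0.0323] F [ 0.34 -0.08  3.78] M [0.   0.04 0.03] g40.148 yaw0.191 tilt [0.0012 0.0001]
x-0.018 t11.68 pos [ 0.5078 -0.0577  0.0353] jig [-0.0179 -0.      0.0323] F [-1.26  0.76  4.53] M [0.01 0.27 0.02] g39.624 yaw0.191 tilt [0.0004 0.    ]
x-0.015 t12.18 pos [ 0.5105 -0.0572  0.0353] jig [-0.0152 -0.      0.0323] F [-2.28  0.1   5.67] M [-0.09  0.6  -0.06] g39.892 yaw0.191 tilt [-0.0004 -0.0001]
x-0.012 t12.68 pos [ 0.5131 -0.0567  0.0353] jig [-0.0126 -0.0001  0.0323] F [-5.   -0.8   6.22] M [-0.08  0.79 -0.02] g40.169 yaw0.191 tilt [-0.0013 -0.0003]
x-0.008 t13.21 pos [ 0.5166 -0.056   0.0354] jig [-0.0089 -0.      0.0324] F [-5.56  0.07  8.04] M [-0.16  1.09 -0.03] g39.810 yaw0.191 tilt [-0.0022 -0.0004]
x-0.004 t13.74 pos [ 0.5202 -0.0553  0.0354] jig [-0.0053 -0.      0.0324] F [-8.75  0.38  9.42] M [-0.19  1.33  0.02] g40.116 yaw0.191 tilt [-0.0032 -0.0005]
```

View pics/p1.png

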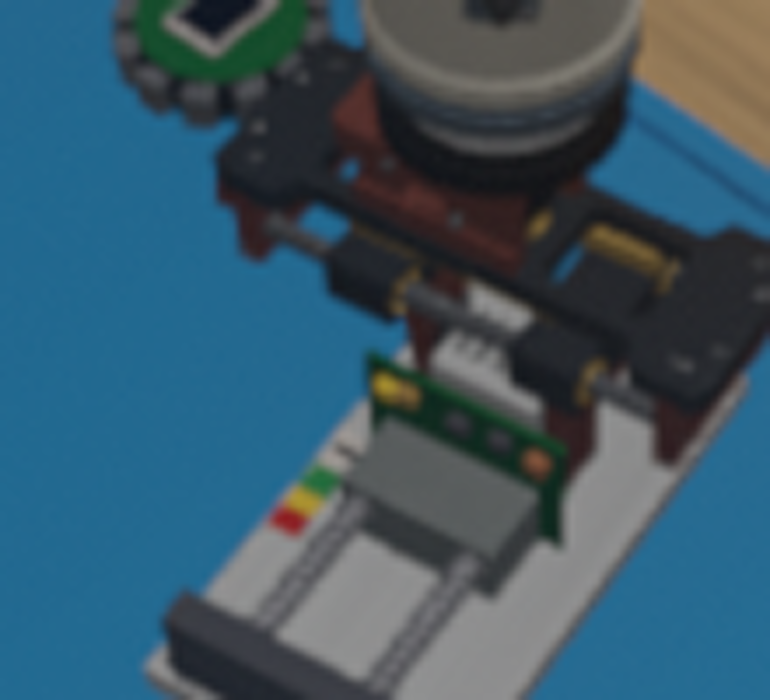

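```bash
python3 - <<'E'
from h import *
R=Rd(JG[2])
for x,z in((-.002,.0327),(.001,.0328),(.004,.0329),(.0065,.033)):
    robot.line_to(jig(x,0,z),R,v=.03); robot.dwell(.25); o=st("x%.3f"%x)
    if -(Rj().T@o["contact_force"])[0]>13: break
s=viewer.snapshot("scene"); crop(s,"pics/p2.png",200,130,110,100,7)
q=lambda X:((proj(s,[jig(*a) for a in X])-[200,130]+.5)*7-.5).round(0).tolist()
for d in(0,.008,.016,.022,.028,.036,.046): print(d,"ptr",q([(.016+d,-.047,.013),(.016+d,-.039,.013)]),"board top ctr corners",q([(.008+d,-.038,.07),(.008+d,.038,.07)]))
crop(s,"pics/p3.png",230,180,50,40,14)
E
```

```text
x-0.002 t14.29 pos [ 0.5217 -0.055   0.0353] jig [-0.0037 -0.      0.0323] F [-9.76 -0.06  7.28] M [-0.27  1.4   0.01] g39.639 yaw0.191 tilt [-0.0043 -0.0005]
x0.001 t14.79 pos [ 0.5244 -0.0545  0.0354] jig [-0.001  -0.      0.0324] F [-9.8  -0.34  7.4 ] M [-0.32  1.45 -0.04] g39.882 yaw0.191 tilt [-0.0049 -0.0006]
x0.004 t15.29 pos [ 0.527  -0.054   0.0354] jig [ 0.0017 -0.      0.0324] F [-10.99   0.33   8.01] M [-0.3   1.69  0.02] g40.062 yaw0.191 tilt [-0.0057 -0.0007]
x0.006 t15.79 pos [ 0.5292 -0.0536  0.0354] jig [ 0.0038 -0.      0.0324] F [-12.04  -0.43   8.46] M [-0.36  1.95  0.08] g40.081 yaw0.191 tilt [-0.0066 -0.0008]
0 ptr [[356.0, 434.0], [375.0, 444.0]] board top ctr corners [[383.0, 327.0], [580.0, 425.0]]
0.008 ptr [[343.0, 450.0], [362.0, 460.0]] board top ctr corners [[370.0, 343.0], [567.0, 442.0]]
0.016 ptr [[330.0, 466.0], [349.0, 476.0]] board top ctr corners [[356.0, 359.0], [554.0, 459.0]]
0.022 ptr [[320.0, 478.0], [339.0, 488.0]] board top ctr corners [[346.0, 372.0], [544.0, 472.0]]
0.028 ptr [[310.0, 490.0], [329.0, 501.0]] board top ctr corners [[335.0, 384.0], [535.0, 485.0]]
0.036 ptr [[297.0, 507.0], [316.0, 517.0]] board top ctr corners [[322.0, 401.0], [521.0, 503.0]]
0.046 ptr [[280.0, 527.0], [299.0, 538.0]] board top ctr corners [[304.0, 422.0], [504.0, 525.0]]
```

View pics/p2.png

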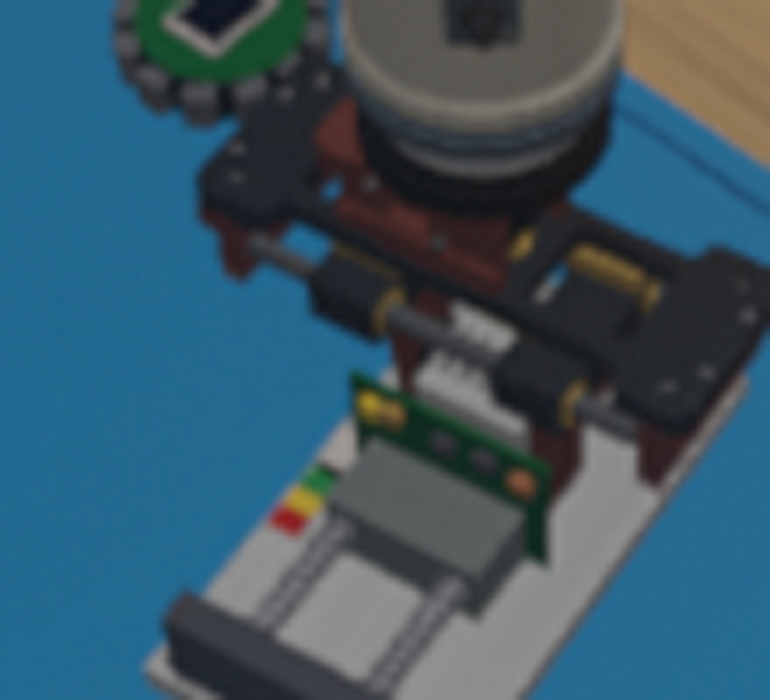

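View pics/p3.png

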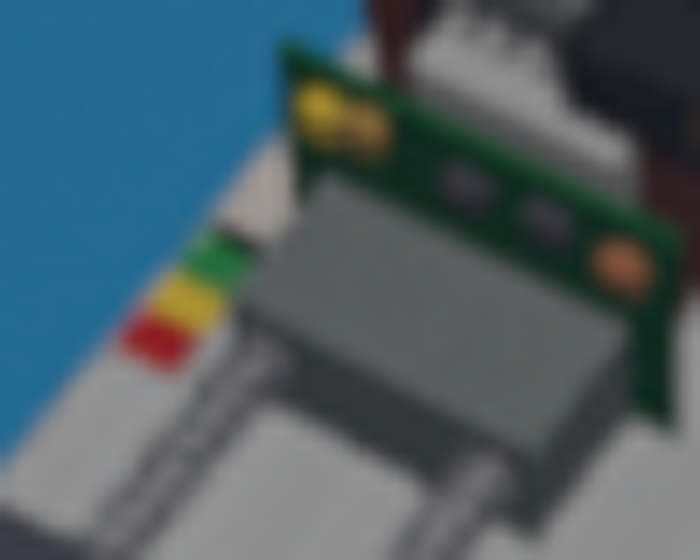

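The pointer has just entered the green: it is at about (328,465), and 16 mm projects to (330,466). The TCP position implies 17–19 mm of travel, so I'll push about 3.5 mm more and ease the load on the bed.

```bash
python3 - <<'E'
from h import *
R=Rd(JG[2])
for x,z in((.0085,.0334),(.0105,.0336)):
    robot.line_to(jig(x,0,z),R,v=.02); robot.dwell(.3); o=st("x%.3f"%x)
robot.dwell(.5); st("hold")
s=viewer.snapshot("scene"); crop(s,"pics/q2.png",215,160,75,75,8)
crop(s,"pics/q3.png",230,180,50,40,14)
q=lambda X:((proj(s,[jig(*a) for a in X])-[230,180]+.5)*14-.5).round(0).tolist()
for d in(.016,.019,.022,.025,.028): print(d,"ptr",q([(.016+d,-.047,.013),(.016+d,-.039,.013)]),"board front top corners",q([(.008+d,-.038,.07),(.008+d,.038,.07)]))
print("green edges",q([(.016+a,y,.012) for a in(.0,.016,.028,.036,.046) for y in(-.052,-.042)]))
t=viewer.snapshot("top"); crop(t,"pics/q4.png",255,160,80,80,8)
E
```

```text
x0.009 t16.39 pos [ 0.5308 -0.0533  0.0354] jig [ 0.0055 -0.      0.0324] F [-12.92   0.71   7.39] M [-0.41  1.94  0.04] g39.732 yaw0.191 tilt [-0.0074 -0.0008]
x0.011 t16.94 pos [ 0.5325 -0.053   0.0354] jig [ 0.0072 -0.      0.0324] F [-12.96  -0.29   8.01] M [-0.47  2.07 -0.03] g40.016 yaw0.191 tilt [-0.0081 -0.0009]
hold t17.44 pos [ 0.5325 -0.0529  0.0354] jig [ 0.0072 -0.      0.0324] F [-13.38  -0.93   7.38] M [-0.46  2.11 -0.04] g39.991 yaw0.191 tilt [-0.0081 -0.0009]
0.016 ptr [[240.0, 233.0], [279.0, 253.0]] board front top corners [[293.0, 19.0], [689.0, 219.0]]
0.019 ptr [[230.0, 245.0], [269.0, 265.0]] board front top corners [[282.0, 32.0], [679.0, 232.0]]
0.022 ptr [[220.0, 257.0], [259.0, 277.0]] board front top corners [[272.0, 44.0], [669.0, 245.0]]
0.025 ptr [[210.0, 269.0], [249.0, 289.0]] board front top corners [[262.0, 56.0], [660.0, 258.0]]
0.028 ptr [[200.0, 281.0], [239.0, 302.0]] board front top corners [[251.0, 69.0], [650.0, 271.0]]
green edges [[268.0, 160.0], [316.0, 184.0], [216.0, 223.0], [264.0, 248.0], [176.0, 272.0], [225.0, 297.0], [150.0, 305.0], [198.0, 330.0], [116.0, 346.0], [165.0, 372.0]]
```

View pics/q2.png

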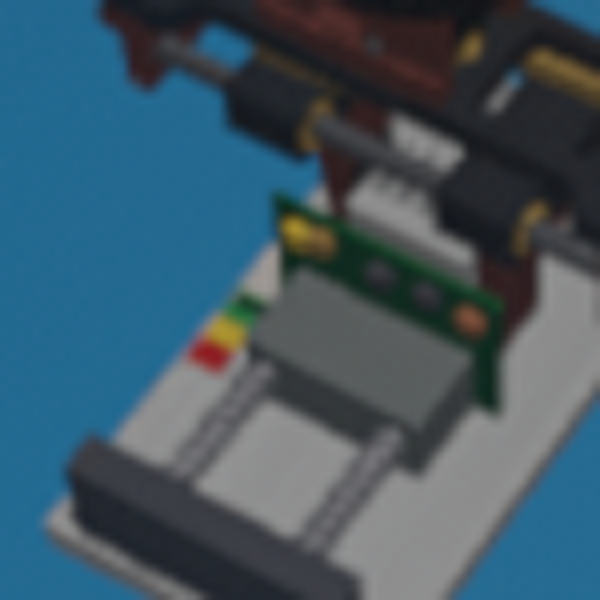

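View pics/q3.png

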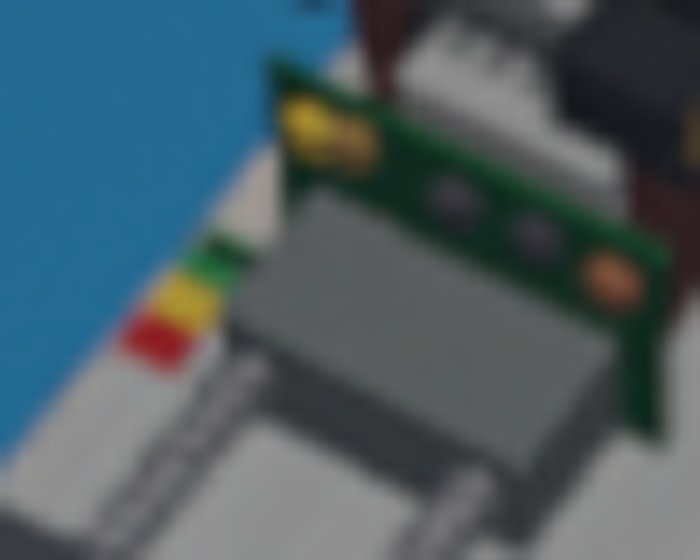

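View pics/q4.png

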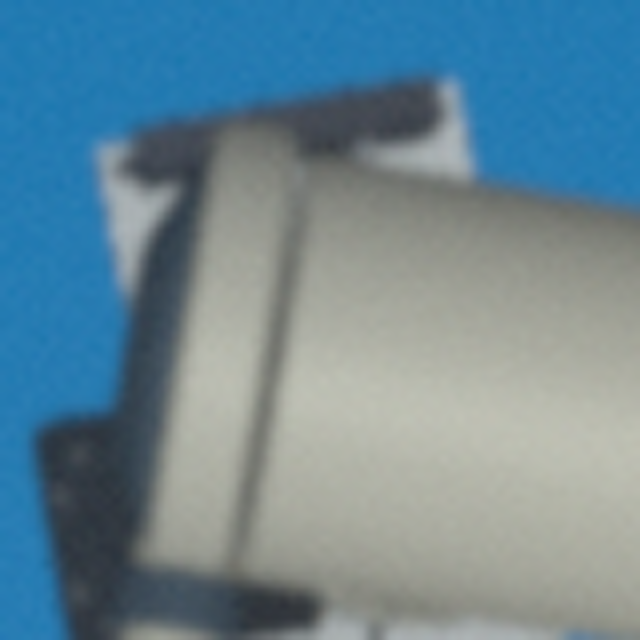

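```bash
cat > trk.py <<'E'
from h import *
def travel(s):
    K=8; up=lambda im:cv2.resize(im,None,fx=K,fy=K,interpolation=cv2.INTER_CUBIC)
    a=cv2.imread("pics/scene0.png"); b=np.ascontiguousarray(s["img"][:,:,::-1])
    out=[]
    for nm,P in(("blocktop",[(.02,-.02,.05),(.04,.02,.05)]),("boardR",[(.01,-.03,.065)]),("boardL",[(.01,.03,.065)])):
        p=proj(s,[jig(*q) for q in P]); c=p.mean(0)
        hw=(17,13) if nm=="blocktop" else (7,6)
        u0,v0=np.round(c-hw).astype(int)
        T=up(a[v0:v0+2*hw[1],u0:u0+2*hw[0]]); S=up(b[v0-6:v0+2*hw[1]+18,u0-16:u0+2*hw[0]+8])
        r=cv2.matchTemplate(S,T,cv2.TM_CCOEFF_NORMED); _,m,_,l=cv2.minMaxLoc(r)
        sh=np.array(l)/K-[16,6]
        z=P[0][2]; x=P[0][0]
        J=lambda d:proj(s,[jig(x+d,P[0][1],z)])[0]
        g=J(.02)-J(0); d=sh@g/(g@g)*.02
        out.append((nm,sh.round(2).tolist(),round(d*1e3,2),"resid",(sh-g*d/.02).round(2).tolist(),round(float(m),3)))
    return out
E
python3 - <<'E'
from trk import *
s=viewer.snapshot("scene")
for r in travel(s): print(r)
q=lambda X:((proj(s,[jig(*a) for a in X])-[230,180]+.5)*14-.5).round(0).tolist()
for x in(.003,.005,.0072): print(x,"hs top front edge",q([(x+.015,-.02,.067),(x+.015,.02,.067)]))
crop(s,"pics/r.png",240,165,50,42,15)
E
```

```text
('blocktop', [-5.12, 6.5], np.float64(21.73), 'resid', [0.05, 0.04], 0.861)
('boardR', [-5.25, 6.62], np.float64(22.25), 'resid', [0.1, 0.08], 0.703)
('boardL', [-16.0, 0.5], np.float64(26.31), 'resid', [-9.86, -7.53], 0.709)
0.003 hs top front edge [[406.0, 52.0], [613.0, 156.0]]
0.005 hs top front edge [[399.0, 60.0], [607.0, 165.0]]
0.0072 hs top front edge [[392.0, 69.0], [600.0, 174.0]]
```

View pics/r.png

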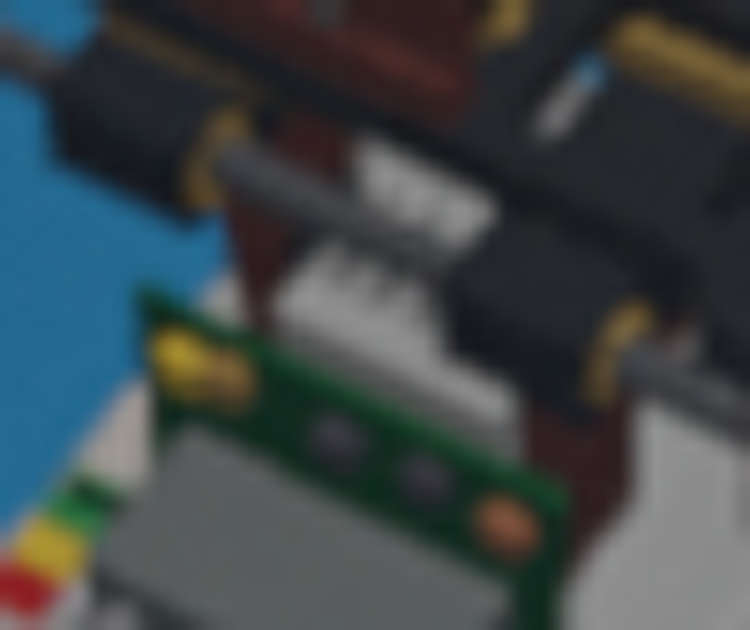

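Tracking the carriage against the first picture gives 21.7–22.2 mm, which matches the TCP estimate of 22.2 mm. I'll hold, check the pitch of the heat sink's top edge, and re-measure.

```bash
python3 - <<'E'
from trk import *
robot.dwell(1.2); o=st("hold"); 
s=viewer.snapshot("scene")
for r in travel(s)[:2]: print(r)
g=cv2.cvtColor(s["img"],cv2.COLOR_RGB2GRAY).astype(np.float32)
xs=np.arange(.010,.036,.001)
for y in(-.012,-.008,-.004,0,.004):
    p=proj(s,[jig(x,y,.067) for x in xs]).astype(np.float32)
    v=cv2.remap(g,p[:,0],p[:,1],cv2.INTER_CUBIC).ravel() if 0 else cv2.remap(g,p[None,:,0],p[None,:,1],cv2.INTER_CUBIC).ravel()
    print(y,v.round(0).astype(int).tolist(), "edge x mm", (1e3*xs[np.argmin(np.diff(v)[5:])+5]+.5).round(1))
robot.dwell(.8); st("hold2")
E
```

```text
hold t18.79 pos [ 0.5325 -0.0529  0.0354] jig [ 0.0072 -0.      0.0324] F [-13.46  -0.35   7.25] M [-0.44  2.05  0.08] g39.980 yaw0.191 tilt [-0.0082 -0.0009]
('blocktop', [-5.12, 6.5], np.float64(21.73), 'resid', [0.05, 0.04], 0.861)
('boardR', [-5.25, 6.62], np.float64(22.25), 'resid', [0.1, 0.08], 0.703)
-0.012 [93, 99, 106, 112, 118, 124, 133, 139, 141, 141, 140, 137, 130, 119, 106, 94, 85, 80, 77, 69, 60, 52, 43, 38, 36, 36] edge x mm 23.5
-0.008 [96, 104, 110, 116, 124, 129, 133, 138, 141, 142, 139, 136, 129, 119, 104, 94, 86, 77, 74, 69, 60, 51, 44, 37, 33, 33] edge x mm 23.5
-0.004 [99, 108, 114, 118, 123, 130, 136, 141, 144, 143, 141, 135, 128, 119, 104, 93, 87, 82, 75, 68, 62, 53, 44, 37, 34, 34] edge x mm 23.5
0 [87, 98, 108, 116, 122, 129, 136, 139, 141, 141, 141, 137, 128, 117, 105, 93, 84, 80, 77, 70, 62, 53, 45, 42, 41, 44] edge x mm 24.5
0.004 [45, 55, 68, 82, 97, 111, 128, 136, 139, 139, 139, 137, 130, 117, 104, 93, 83, 80, 77, 70, 62, 53, 45, 39, 39, 42] edge x mm 23.5
hold2 t19.64 pos [ 0.5325 -0.0529  0.0354] jig [ 0.0073 -0.      0.0324] F [-13.3   -1.11   7.48] M [-0.45  2.04  0.04] g39.349 yaw0.191 tilt [-0.0081 -0.0009]
```

```bash
python3 - <<'E'
from h import *
robot.hand_in(); print("handed in")
E
```

```text
the job is handed in; nothing more can be done
handed in
```

I picked up the middle-sized heat sink by its plain sides and stood it on the jig bed. I then pressed the module back with it until the pointer was in the green, and handed in at 19.6 s while still gripping and pressing. No verdict was reported.

**What the last checks showed**
- **Travel:** tracking the carriage in the camera image gave 21.7–22.2 mm, and the tool position gave 22.2 mm. That is about 11 N from the spring. It held steady for over 2 s.
- **Squareness:** the heat sink's top front edge ran parallel to the jig's y axis to about 1 mm. It sat 1–1.5 mm ahead of the upright prediction, so any pitch is at most about 0.05 rad.
- **Centring:** the tool was within 0.1 mm of the fitted centre line. The jig fits from the two cameras agreed to about 1 mm sideways. The top camera could not see the heat sink at the end, so centring was not checked directly from above.
- **Bystanders:** the arm stayed well clear of the spool, screwdriver and gadget, but I did not re-measure their positions at the end.

**What disagreed**
- **Pointer:** read directly against the projected scale, it gave about 19 mm. Compared with its place in the first picture, it gave about 21 mm. Both are in the green.
- **Wrist force:** it read 13.4 N along the push. I put the extra down to friction on the bed, which carried about 7.5 N of downward load.
- **Image tracking:** the third patch, on the left of the board, failed to match, and I ignored it.

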